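# Arm the pipe cutter's guarded switch

## Task

Switch on the pipe cutter at its box, the one with the round meter: lift the hinged guard with the outside of a finger, then, with the guard still held up, push the toggle beneath it fully over to the side away from you, and draw back so that the guard drops shut. Work gently without gripping the guard, leave the fan's switch (the box with the oblong vent) alone, and do not disturb the loose things on the bench.

Things in the scene. Friction and masses are not known exactly. Their poses are not given: they have to be found in the camera images.
- cutter: Grey fixed box; x from -22 to 48, y from -50 to 95 mm, top at z = 200. Origin on the bench under the toggle's pivot; x points away from the robot, from the guard's lip to its hinge. Steel toggle at x = y = 0, hinged guard over it on two posts (10 x 6 mm at x = 16, y = +-34, up to z = 244). The pipe cutter's: ROUND meter (42 mm, 16 high, white dial) at x = 12, y = 71.
- cutter_guard_lip (a point): Middle of the underside of the guard's free edge, 57 mm from the hinge axis. With the guard shut it is at x = -41, y = 0, z = 238 mm in the box's frame, so it overhangs the front of the box by 19 mm with free air underneath.
- cutter_guard_hinge (a point): Middle of the guard's hinge axis (at x = 16, y = 0, z = 240 mm in the box's frame; the axis runs along the box's y).
- cutter_guard (a joint): Guard angle: 0 shut (level), grows as the free edge rises, stop at 1.35 rad. Clear slippery flat flap in a dark steel frame, 57 mm long, 60 wide, 4 thick, 0.06 kg; beyond its edge a lip turns up at 45 degrees, 6 mm out and up. Let go, it falls shut from any angle: keep it up while the toggle is moved (it can lie and slide on a finger reaching in under it).
- cutter_toggle (a joint): Angle of the cutter's toggle: 0 to 0.1 is off (leaning 0.35 rad towards the robot side, -x), 0.7 is fully on (leaning 0.35 rad away, towards the hinge). It stays where it is left; about 1.5 N at the tip moves it; firm stops at 0 and 0.7.
- cutter_toggle_tip (a point): Centre of the round tip (14 mm across) of the cutter's toggle: 26 mm from its pivot, which lies at x = 0, y = 0, z = 200 mm in the box's frame. The stem is 9 mm thick.
- fan: The dust fan's switch box, the same in every size as the cutter's box, but beside its guard it carries an OBLONG slotted vent block (60 x 36 x 16 mm) in place of the round meter. To be left alone. The two boxes may stand either way round.
- fan_guard (a joint): Angle of the fan box's guard, 0 shut; as for the cutter's.
- fan_toggle (a joint): Angle of the fan's toggle, 0 to 0.1 off, 0.7 on; as for the cutter's.
- coupling: Loose straight grey plastic pipe coupling, an upright open ring 58 mm across, 50 mm high; origin under its middle.
- tee: Loose grey plastic pipe tee lying flat, 88 x 62 mm, 40 mm high; origin under the crossing.
- elbow: Loose grey plastic pipe elbow lying flat, legs 38 mm, 40 mm high; origin under the bend.
- tin: Loose tin of pipe cement, 66 mm across, 90 mm high; origin under its middle.
- offcut: Loose upright offcut of grey pipe, 51 mm across, 110 mm high; origin under its middle.
- endcap: Loose grey plastic end cap, 58 mm across, 34 mm high; origin under its middle.
- wrench: Loose open-ended wrench lying flat; origin under its middle.

How it is judged:
By the outcome, as a careful person would: the job done as asked, in the order asked, and still so for the second after the job is handed in, with the robot touching nothing.
It also fails if it takes over 45 s, if anything falls off the work surface, if the arm or the gripper's body presses on something with over 40 N, if the wrist force passes 120 N, or if a joint passes its speed limit or range.

## Robot

A 7-joint arm with a two-finger parallel gripper is mounted at the origin on the work surface. World frame = base frame: x ahead of the robot, y to its left, z up, the work surface at z = 0. Lengths are in m, angles in rad, forces in N, time in s.
With the tool pointing down it reaches from about 0.35 to 0.9 m from the base axis. Payload 19.9 kg.
Tool frame: the origin (TCP) lies between the finger pads; the fingertips stand 19 mm ahead of it and the grasp point (between the pads) is the TCP; z points along the fingers, y is the direction in which the jaws open and shut (so a half turn about z gives the same grasp; the last joint's range is limited). The gripper opens to 94 mm and grips with 3 to 60 N. Pads are 16 mm wide; open, the fingers measure 119 mm over their backs; the gripper's body (75 mm by 177 mm) begins 78 mm behind the grasp point.
Start: joints at [1.268, 0.417, -0.01, 1.614, 0.005, 1.111, -0.053], TCP at [0.162, -0.604, 0.224] pointing down, gripper open.
Joint ranges: [-2.81, 2.81], [-0.39, 2.02], [-1.27, 1.25], [0.06, 2.57], [-1.19, 4.33], [0.19, 2], [-2.82, 2.82]. Speed limits (rad/s): [1.89, 1.89, 2.39, 2.39, 3.01, 3.01, 3.01].

## Interface

Orientations are given as a 3x3 rotation matrix whose columns are the frame's x, y, z axes.
In Python, from rig import robot gives the robot as it stands. Calls block until the motion is done:
- robot.move_ptp(position, orientation): joint-space move of the TCP to a pose.
- robot.move_linear(position, velocity=0.15, frame=None, threshold=None): straight line of the TCP; frame=None keeps the orientation; velocity is the mean speed in m/s. With threshold (N) it stops when the force on the tool has changed by that much, and returns True; else False.
- robot.goto_joints(angles): joint-space move.
- robot.gripper_to(opening): finger opening in m; the grip force is fixed at half the most; returns when the fingers have stopped.
- robot.pause(seconds).
- robot.ik(position, orientation): joint angles nearest the present ones, or None.
- robot.get_state(): the state.
- robot.grab_frame(name): name is "scene" or "top" or "wrist"; returns the picture (400x640x3 uint8, red, green, blue); there is no depth.
- robot.camera_info(name): a dict with "fx", "fy", "cx", "cy" (pixels), "rvec" (rotation vector, rad) and "tvec" (3), from world to camera coordinates, as OpenCV has them. Camera axes: x right, y down, z forward; pixel columns grow to the right and rows downward; lengths in m; the calibration is good to about 2 mm. A picture is of the moment at which its call begins: read the wrist's pose just before it. camera_info takes no time and is no camera call; for the wrist camera it gives the pose at the moment of the call.
A pose or a line that the arm cannot do raises robot.PlanningError and nothing moves.
- robot.sign_off(): hands the job in, once; it reports no verdict.
The state is a dict: "time": time; "qpos": joint angles; "joint_vel": joint speeds; "effort": joint torques, N m; "ee_pos": TCP position; "tool_rot": TCP orientation; "force": force on the tool from outside, world axes, zero at the start; "moment": the same for the moment, N m; "opening": finger opening in m.
Only numpy, scipy, OpenCV 4.12 (cv2) and the standard library are available. Lean on these libraries where they do the work, as an engineer would, in place of code of your own. Each camera call takes 0.05 s, during which the arm holds its last target.

## Working session

There is one attempt and no reset: what is moved stays moved. The work goes in short steps, each a Python script; the robot and the scene stay as the last script left them, time stands still between calls to the robot, and variables do not carry over. Pictures are saved under pics/ and viewed, and the job is handed in when it is done.

```bash
ls; mkdir -p pics; python3 - <<'E'
from rig import robot
import cv2
for n in ["scene","top","wrist"]:
    f=robot.grab_frame(n); cv2.imwrite(f"pics/{n}0.png",f[:,:,::-1])
    print(n,robot.camera_info(n))
s=robot.get_state();print(s)
E
```

```text
pics
scene {'fx': 397.7666339862499, 'fy': 397.7666339862499, 'cx': 322.49802511511234, 'cy': 190.15039201446936, 'rvec': array([ 1.80191125,  1.77237041, -0.70004289]), 'tvec': array([-0.01949678, -0.25386457,  1.65628351])}
top {'fx': 383.407004348333, 'fy': 383.407004348333, 'cx': 322.76164799110217, 'cy': 195.68152001230266, 'rvec': array([ 2.16589438, -2.15006428,  0.12536638]), 'tvec': array([0.01995196, 0.52280313, 1.20123276])}
wrist {'fx': 287.0081894020843, 'fy': 287.0081894020843, 'cx': 314.886658525936, 'cy': 201.67868017231413, 'rvec': array([-2.31727541,  1.77782699,  0.24057147]), 'tvec': array([-0.62400183, -0.02681219,  0.39094079])}
{'time': 0.15, 'qpos': array([ 1.26749263,  0.41783277, -0.01030485,  1.61399519,  0.00469056,
        1.11068988, -0.0530139 ]), 'joint_vel': array([ 7.96171703e-05, -4.78811156e-04,  1.15684637e-03,  3.70901294e-04,
       -4.34446700e-04,  1.53461746e-03, -3.52535257e-04]), 'effort': array([ 1.40653607e-03, -8.51529694e+01,  6.38925545e-01, -4.26132774e+01,
       -4.88315045e-02,  1.70599442e-02,  3.98602162e-05]), 'ee_pos': array([ 0.16169695, -0.60346093,  0.22398863]), 'tool_rot': array([[ 9.65927009e-01,  2.58814461e-01, -2.97515751e-04],
       [ 2.58814623e-01, -9.65926636e-01,  8.50851838e-04],
       [-6.71656291e-05, -8.98862198e-04, -9.99999594e-01]]), 'force': array([1.02809282, 0.1434136 , 0.18181683]), 'moment': array([-0.01241677, -0.01712807,  0.03188497]), 'opening': 0.09408094551522782}
```

View pics/scene0.png

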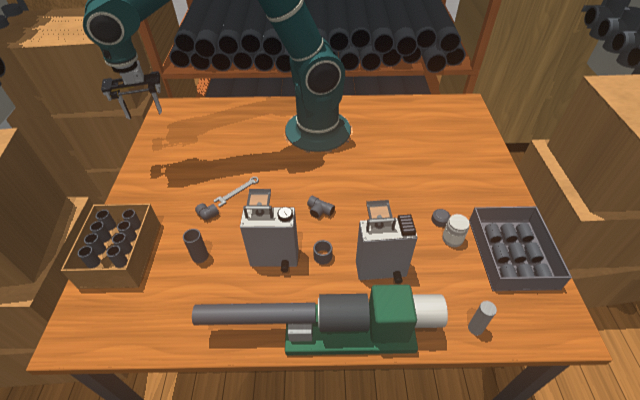

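View pics/top0.png

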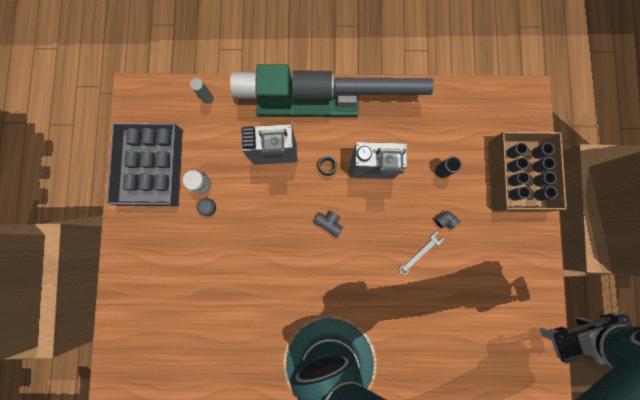

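View pics/wrist0.png

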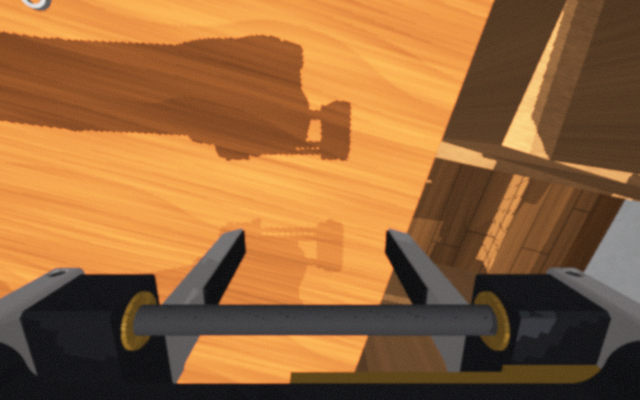

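Top view: the cutter (round white dial at about (365,153)) is right of centre, its guard at (392,155). The fan with the slotted vent is at (270,140). I'll zoom in for a rough fix.

```bash
cat > h.py <<'E'
import numpy as np, cv2
def cam(ci):
    R,_=cv2.Rodrigues(np.array(ci["rvec"],float)); t=np.array(ci["tvec"],float)
    return R,t,-R.T@t
def ray(ci,px):
    R,t,c=cam(ci); d=R.T@np.array([(px[0]-ci["cx"])/ci["fx"],(px[1]-ci["cy"])/ci["fy"],1.0]); return c,d/np.linalg.norm(d)
def onplane(ci,px,z):
    c,d=ray(ci,px); return c+d*(z-c[2])/d[2]
def proj(ci,P):
    p,_=cv2.projectPoints(np.array(P,float).reshape(-1,1,3),np.array(ci["rvec"],float),np.array(ci["tvec"],float),np.array([[ci["fx"],0,ci["cx"]],[0,ci["fy"],ci["cy"]],[0,0,1]]),None); return p.reshape(-1,2)
def tri(obs):
    A=np.zeros((3,3));b=np.zeros(3)
    for ci,px in obs:
        c,d=ray(ci,px);M=np.eye(3)-np.outer(d,d);A+=M;b+=M@c
    X=np.linalg.solve(A,b); return X,[np.linalg.norm((np.eye(3)-np.outer(d,d))@(X-c)) for c,d in (ray(ci,px) for ci,px in obs)]
E
python3 - <<'E'
from rig import robot
from h import *
t=robot.camera_info("top");w=robot.camera_info("wrist");s=robot.get_state()
print(onplane(t,(365,153),.216),onplane(t,(392,155),.24))
print("fan",onplane(t,(250,138),.216)); 
R,tt,c=cam(w);print("wristcam",c-s["ee_pos"],"in tool",s["tool_rot"].T@(c-s["ee_pos"]),"fwd",s["tool_rot"].T@R.T)
im=cv2.imread("pics/top0.png");a=im[125:195,335:420];cv2.imwrite("pics/t1.png",cv2.resize(a,None,fx=7,fy=7,interpolation=cv2.INTER_CUBIC))
im=cv2.imread("pics/scene0.png");a=im[180:275,235:310];cv2.imwrite("pics/s1.png",cv2.resize(a,None,fx=6,fy=6,interpolation=cv2.INTER_CUBIC))
E
```

```text
[ 0.62017361 -0.09289296  0.216     ] [ 0.60950455 -0.16314434  0.24      ]
fan [0.66060535 0.22665217 0.216     ]
wristcam [0.07467758 0.02025678 0.1593283 ] in tool [ 0.07736514 -0.00038214 -0.15933322] fwd [[-2.01287127e-05 -9.64510173e-01 -2.64045689e-01]
 [ 9.99999911e-01  9.17249531e-05 -4.11286250e-04]
 [ 4.20909351e-04 -2.64045674e-01  9.64510085e-01]]
```

View pics/t1.png

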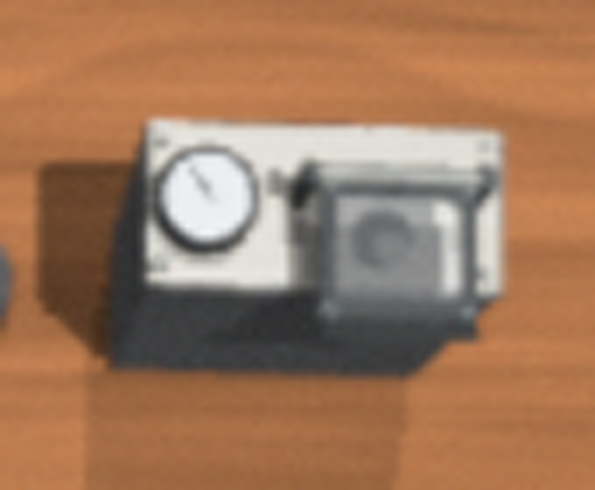

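View pics/s1.png

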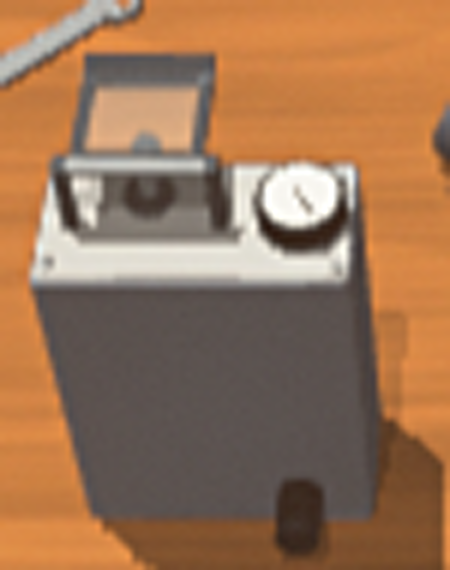

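The box is nearly square to the base, with its toggle at about (0.61, -0.165). Next I'll take two closer wrist views and check the IK for tilted tool poses.

```bash
python3 - <<'E'
from rig import robot
from h import *
import pickle
R=np.array([[1,0,0],[0,-1,0],[0,0,-1.]])
obs={}
for i,p in enumerate([(.52,-.13,.36),(.46,-.20,.36)]):
    robot.move_ptp(p,R); robot.pause(.3)
    ci=robot.camera_info("wrist"); f=robot.grab_frame("wrist"); cv2.imwrite(f"pics/w{i+1}.png",f[:,:,::-1]); obs[i]=ci
pickle.dump(obs,open("wc.pkl","wb"))
for th in (40,50,60,72):
    t=np.radians(th);c,s=np.cos(t),np.sin(t)
    Rt=np.array([[s,0,c],[0,-1,0],[c,0,-s]])
    for x,z in ((.58,.225),(.50,.26)):
        print(th,x,robot.ik(np.array([x,-.165,z])-.019*Rt[:,2],Rt))
print(robot.get_state()["time"])
E
```

```text
40 0.58 [ 1.23162957  0.16959664 -0.89213928  2.28823206  4.31319168  0.18942755
  0.73351152]
40 0.5 None
50 0.58 [ 0.78912902  0.11108556 -0.46414866  2.18243603 -0.72473794  0.25694232
 -0.57670092]
50 0.5 [ 0.57529282 -0.10457385 -0.13496003  2.29347991 -0.78846183  0.41371712
 -0.48821616]
60 0.58 [ 0.70552959  0.14297043 -0.42565682  2.05599066 -0.20112082  0.46045698
 -1.11415851]
60 0.5 [ 0.72556836 -0.05766165 -0.33357333  2.16476492 -0.3917194   0.57480327
 -0.9019047 ]
72 0.58 [ 0.63530073  0.22150901 -0.41476997  1.89331034  0.02100889  0.73945192
 -1.34090168]
72 0.5 [ 0.71323218  0.03336234 -0.39707149  2.01069367 -0.11667463  0.80437704
 -1.18404495]
3.4917
```

View pics/w1.png

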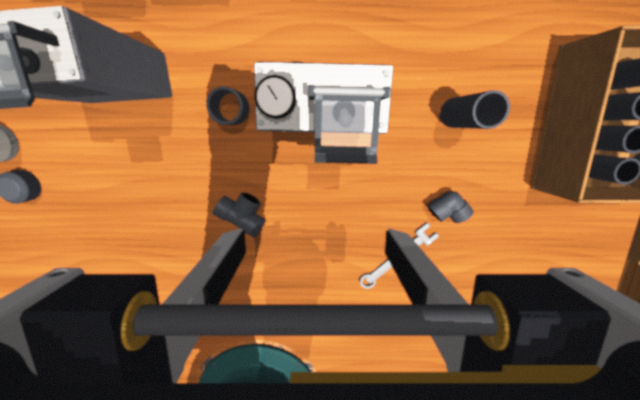

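View pics/w2.png

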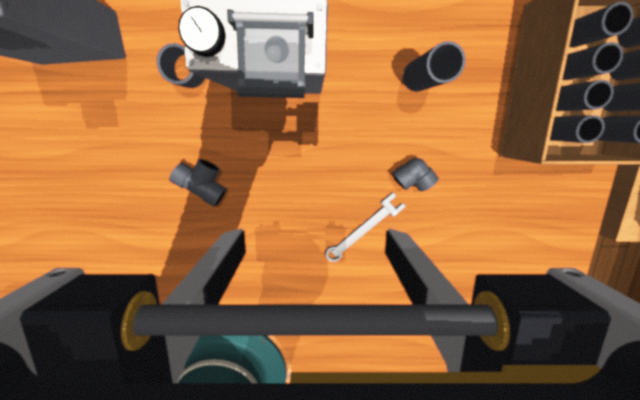

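Both wrist views show the cutter: dial at (274,96) and (201,30), guard at about (346,120) and (271,55). I'll zoom in to pick corners.

```bash
python3 - <<'E'
import cv2
im=cv2.imread("pics/w1.png");cv2.imwrite("pics/w1z.png",cv2.resize(im[50:175,245:405],None,fx=5,fy=4.8,interpolation=cv2.INTER_CUBIC)[:600])
im=cv2.imread("pics/w2.png");cv2.imwrite("pics/w2z.png",cv2.resize(im[0:120,175:335],None,fx=5,fy=5,interpolation=cv2.INTER_CUBIC))
E
```

```text
(no output)
```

View pics/w1z.png

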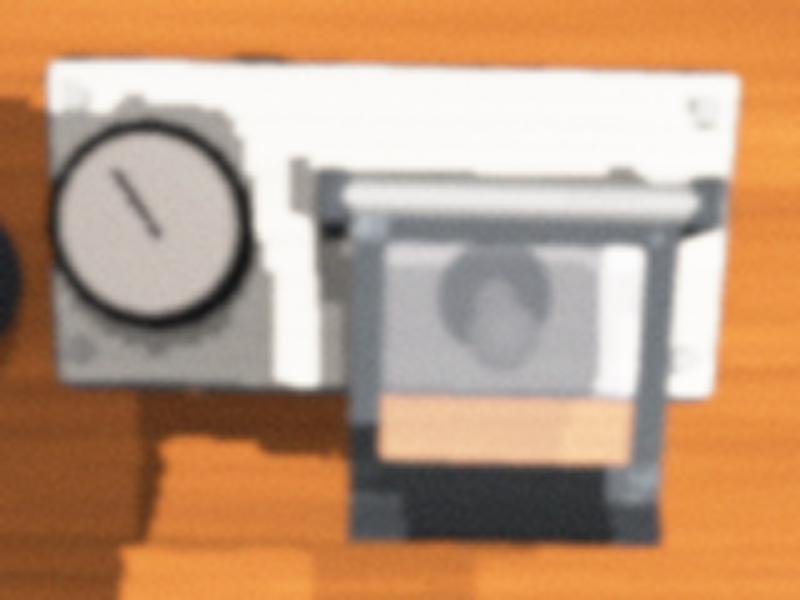

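View pics/w2z.png

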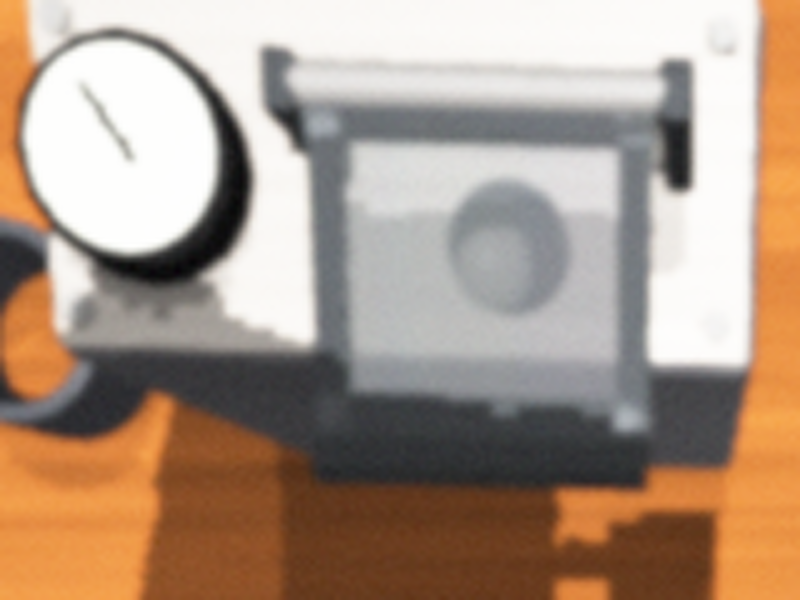

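```bash
python3 - <<'E'
from h import *
import pickle
from rig import robot
o=pickle.load(open("wc.pkl","rb")); a,b=o[0],o[1]; t=robot.camera_info("top"); s=robot.camera_info("scene")
A=lambda u,v:(245+(u+.5)/5-.5,50+(v+.5)/4.8-.5)
B=lambda u,v:(175+(u+.5)/5-.5,(v+.5)/5-.5)
T=lambda u,v:(335+(u+.5)/7-.5,125+(v+.5)/7-.5)
S=lambda u,v:(235+(u+.5)/6-.5,180+(v+.5)/6-.5)
for n,p,q,e in [("dial",(152,223),(122,143),[(t,T(208,197)),(s,S(302,193))]),("BL",(60,383),(68,348),[(t,T(147,287))]),("BR",(714,397),(750,367),[]),
  ("lipL",(348,541),(318,478),[]),("lipR",(660,543),(645,486),[]),("ball",(495,312),(497,255),[])]:
    X,r=tri([(a,A(*p)),(b,B(*q))]);print(n,np.round(X,4),np.round(r,4))
    if e: X,r=tri([(a,A(*p)),(b,B(*q))]+e);print("   all",np.round(X,4),np.round(r,4))
c=np.array([onplane(a,A(*p),.2)[:2] for p in ((50,60),(740,75),(714,397),(60,383))])
print("corners@.2",np.round(c,4),"sizes",[np.linalg.norm(c[i]-c[i-1]) for i in range(4)])
loc=np.array([(48,95),(48,-50),(-22,-50),(-22,95)])/1000.
M=(c-c.mean(0));L=loc-loc.mean(0);yaw=np.arctan2((L[:,0]*M[:,1]-L[:,1]*M[:,0]).sum(),(L*M).sum())
Rz=np.array([[np.cos(yaw),-np.sin(yaw)],[np.sin(yaw),np.cos(yaw)]]);org=c.mean(0)-Rz@loc.mean(0);print("yaw",yaw,"org",org, "resid mm",np.round((c-(loc@Rz.T+org))*1e3,1))
Tt=np.array([onplane(t,T(*p),.2)[:2] for p in ((147,121),(503,131),(147,287))]);print("top",np.round(Tt,4), np.round(loc[[0,1,3]]@Rz.T+org,4))
chk=lambda X:np.round((Rz.T@(X[:2]-org))*1e3,1)
print("dial local",chk(onplane(a,A(152,223),.216)),chk(onplane(b,B(122,143),.216)),"lip",chk(onplane(a,A(348,541),.244)),chk(onplane(a,A(660,543),.244)),chk(onplane(b,B(318,478),.244)),chk(onplane(b,B(645,486),.244)))
E
```

```text
dial [ 0.623  -0.0902  0.2181] [0. 0.]
   all [ 0.6224 -0.0899  0.2164] [0.0007 0.001  0.0018 0.001 ]
BL [ 0.591  -0.0662  0.1951] [0.0007 0.0007]
   all [ 0.59   -0.0674  0.1976] [0.0013 0.0011 0.0018]
BR [ 0.5875 -0.2085  0.1985] [0. 0.]
lipL [ 0.5614 -0.1293  0.2452] [0.0005 0.0005]
lipR [ 0.5606 -0.1884  0.2452] [0.0001 0.0001]
ball [ 0.6054 -0.1589  0.2125] [0.0001 0.0001]
corners@.2 [[ 0.6571 -0.0683]
 [ 0.6541 -0.209 ]
 [ 0.5875 -0.2081]
 [ 0.5906 -0.0667]] sizes [np.float64(0.06644673885043936), np.float64(0.14068563750032212), np.float64(0.06656997987642055), np.float64(0.1413552669473154)]
yaw -0.021030283245453484 org [ 0.60885907 -0.16023935] resid mm [[-1.8 -2. ]
 [-1.7  2.3]
 [ 1.7  1.7]
 [ 1.8 -1.9]]
top [[ 0.6558 -0.0682]
 [ 0.6527 -0.2114]
 [ 0.5879 -0.068 ]] [[ 0.6588 -0.0663]
 [ 0.6558 -0.2112]
 [ 0.5889 -0.0648]]
dial local [12.8 70.6] [13.2 71. ] lip [-48.6  30.3] [-47.7 -29.6] [-47.6  29.9] [-47.7 -29.1]
```

Checks agree: sizes, dial at local (13,71) against (12,71), lip at -48, heights 0.218 and 0.245. The box frame is origin (0.6085, -0.160), yaw -0.021. Next: close the fingers and move to a pre-insert pose with the tool tilted.

```bash
cat >> h.py <<'E'
YAW=-.021; ORG=np.array([.6085,-.160,0]); 
RZ=np.array([[np.cos(YAW),-np.sin(YAW),0],[np.sin(YAW),np.cos(YAW),0],[0,0,1]])
def pose(x,z,th,y=0):
    """TCP pose putting the fingers' upper front edge at box-frame (x,y,z) mm, tool th deg below level"""
    t=np.radians(th);c,s=np.cos(t),np.sin(t)
    R=RZ@np.array([[s,0,c],[0,-1,0],[c,0,-s]])
    return ORG+RZ@(np.array([x,y,z])/1000)-R@np.array([.008,0,.019]),R
def where(st,off=(.008,0,.019)):
    p=st["ee_pos"]+st["tool_rot"]@np.array(off); return np.round(RZ.T@(p-ORG)*1e3,1)
E
python3 - <<'E'
from rig import robot
from h import *
st=robot.get_state(); q=st["qpos"]
robot.gripper_to(0.0)
robot.move_ptp(*pose(-95,262,50)); robot.pause(.3)
for x,z,th in((-70,222,50),(-30,222,50),(-28,262,50),(-24,258,72),(-21,223,72),(5,223,72)):
    p=robot.ik(*pose(x,z,th));print(x,z,None if p is None else np.round(p,2))
s=robot.get_state();print(s["time"],where(s),np.round(s["force"],2),s["opening"],np.round(s["qpos"],2))
for n in("scene","wrist"): cv2.imwrite(f"pics/{n}2.png",robot.grab_frame(n)[:,:,::-1])
im=cv2.imread("pics/scene2.png");cv2.imwrite("pics/s2.png",cv2.resize(im[130:280,200:360],None,fx=5,fy=4,interpolation=cv2.INTER_CUBIC))
E
```

```text
-70 222 [ 0.53  0.02 -0.17  2.3  -0.95  0.27 -0.37]
-30 222 [ 0.52  0.09 -0.2   2.22 -0.85  0.24 -0.49]
-28 262 [ 0.55  0.03 -0.23  2.17 -0.63  0.32 -0.73]
-24 258 [ 0.65  0.18 -0.43  1.87  0.02  0.8  -1.37]
-21 223 [ 0.64  0.22 -0.43  1.9   0.04  0.73 -1.39]
5 223 [ 0.61  0.27 -0.43  1.85  0.08  0.74 -1.43]
6.15 [-94.6  -0.  262.2] [ 0.06 -0.6   0.44] 0.00025820036972338037 [ 0.57 -0.1  -0.17  2.29 -0.76  0.37 -0.56]
```

View pics/s2.png

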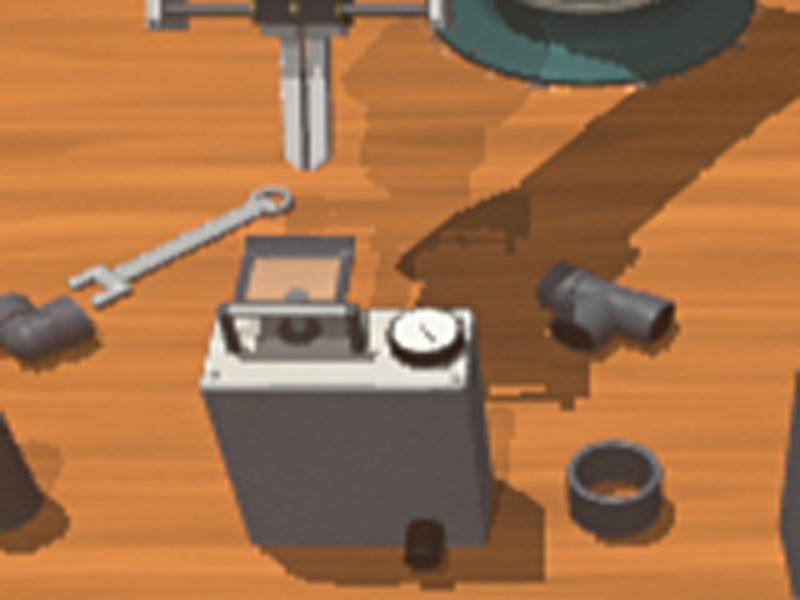

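View pics/wrist2.png

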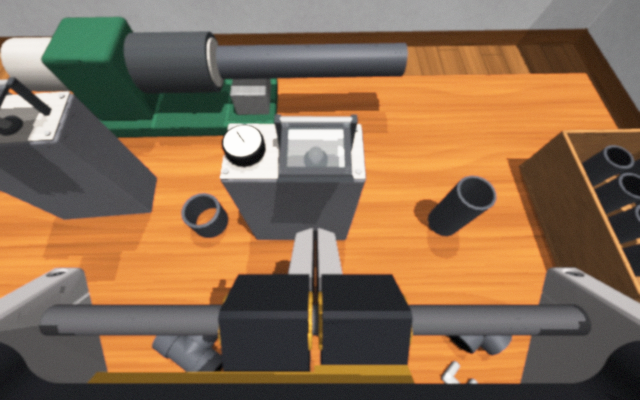

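Fingers are closed and centred on the guard: the tip is at (305,168) in the scene zoom, above the wrist shadow, and the guard is still shut. Next: insert under the lip and lift.

```bash
python3 - <<'E'
from rig import robot
from h import *
def go(x,z,th,v,thr=None):
    p,R=pose(x,z,th); h=robot.move_linear(p,velocity=v,frame=R,threshold=thr); s=robot.get_state()
    print((x,z,th),h,where(s),np.round(RZ.T@s["force"],2),round(s["time"],2)); return h
go(-72,222,50,.1,6)
if not go(-31,222,50,.05,4):
    cv2.imwrite("pics/sc3a.png",robot.grab_frame("scene")[:,:,::-1])
    if not go(-29,262,50,.05,6): go(-24,258,72,.04,8)
for n in("scene","wrist"): cv2.imwrite(f"pics/{n}3.png",robot.grab_frame(n)[:,:,::-1])
im=cv2.imread("pics/scene3.png");im0=cv2.imread("pics/sc3a.png")
c=lambda i:cv2.resize(i[150:270,220:320],None,fx=4,fy=4,interpolation=cv2.INTER_CUBIC)
cv2.imwrite("pics/s3.png",np.hstack([c(im0),c(im)]))
E
```

```text
(-72, 222, 50) False [-7.210e+01  1.000e-01  2.221e+02] [ 0.78 -0.12  0.32] 6.86
(-31, 222, 50) False [-31.2   0.  221.9] [-0.09 -0.46 -0.25] 7.83
(-29, 262, 50) False [-29.2   0.  261.6] [-0.38 -0.2  -0.56] 8.82
(-24, 258, 72) False [-2.430e+01 -1.000e-01  2.577e+02] [-0.58  0.35 -0.1 ] 9.98
```

View pics/s3.png

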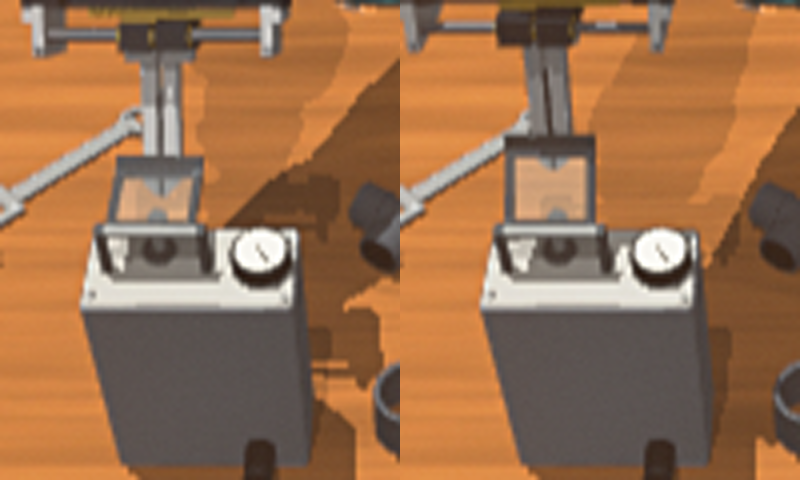

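View pics/wrist3.png

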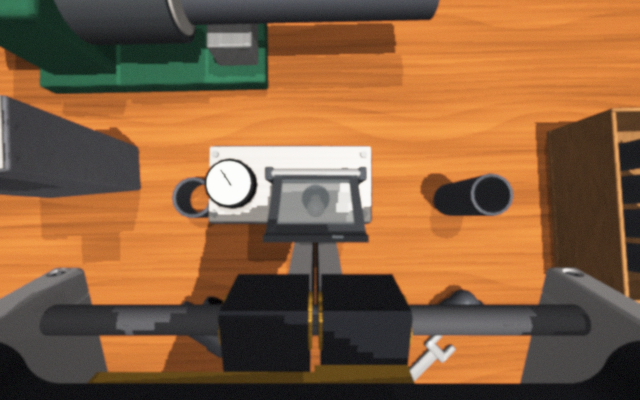

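The guard is up (its lip went from row 160 to row 140) and rests on the fingers, with the fingertip centred on the toggle. Next: lower and push.

```bash
python3 - <<'E'
from rig import robot
from h import *
def go(x,z,th,v,thr=None):
    p,R=pose(x,z,th); h=robot.move_linear(p,velocity=v,frame=R,threshold=thr); s=robot.get_state()
    print((x,z,th),h,where(s),np.round(RZ.T@s["force"],2),round(s["time"],2)); return h
if not go(-23,223,72,.04,5):
    cv2.imwrite("pics/sc4a.png",robot.grab_frame("scene")[:,:,::-1])
    go(5,223,72,.025,6)
for n in("scene","wrist"): cv2.imwrite(f"pics/{n}4.png",robot.grab_frame(n)[:,:,::-1])
im=cv2.imread("pics/scene4.png");im0=cv2.imread("pics/sc4a.png")
c=lambda i:cv2.resize(i[170:250,230:310],None,fx=5,fy=5,interpolation=cv2.INTER_CUBIC)
cv2.imwrite("pics/s4.png",np.hstack([c(im0),c(im)]))
im=cv2.imread("pics/wrist4.png");cv2.imwrite("pics/w4.png",cv2.resize(im[130:260,200:400],None,fx=4,fy=4,interpolation=cv2.INTER_CUBIC))
E
```

```text
(-23, 223, 72) False [-22.8  -0.  223.3] [ 0.11 -0.44 -0.48] 11.11
(5, 223, 72) True [ 1.900e+00 -1.000e-01  2.223e+02] [-2.28 -0.64  0.95] 12.09
```

View pics/s4.png

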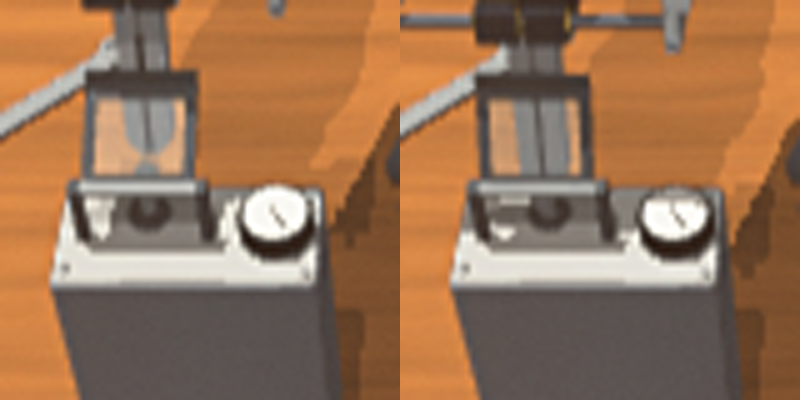

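View pics/w4.png

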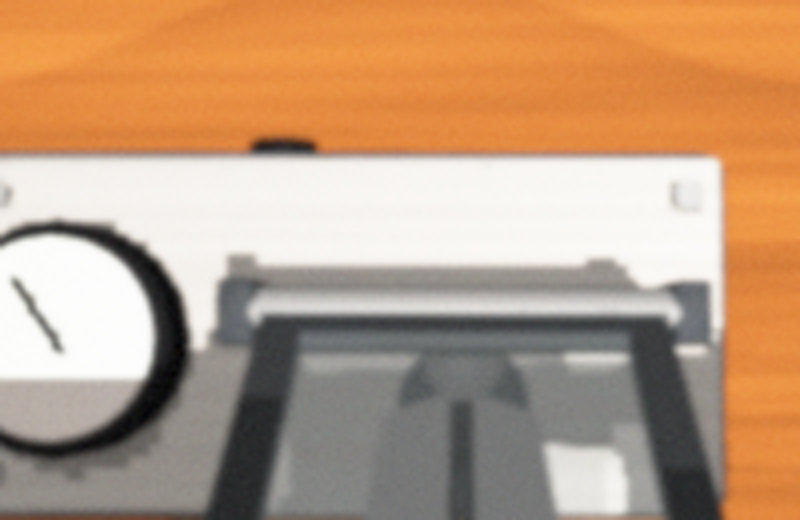

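Contact came at x=1.9 mm, where the fully-over stop should be (about 2). I'll press once more with slightly more force to confirm the firm stop, holding the guard up.

```bash
python3 - <<'E'
from rig import robot
from h import *
p,R=pose(6,222.5,72)
for thr in (6,):
    h=robot.move_linear(p,velocity=.01,frame=R,threshold=thr); s=robot.get_state()
    print(h,where(s),np.round(RZ.T@s["force"],2),round(s["time"],2))
robot.pause(.2); s=robot.get_state();print(where(s),np.round(RZ.T@s["force"],2))
im=robot.grab_frame("wrist")[:,:,::-1];cv2.imwrite("pics/w5.png",cv2.resize(im[130:260,200:400],None,fx=4,fy=4,interpolation=cv2.INTER_CUBIC))
E
```

```text
True [ 1.900e+00 -1.000e-01  2.216e+02] [-1.02 -0.22  1.19] 12.45
[ 1.700e+00 -1.000e-01  2.214e+02] [-0.82 -0.17  0.27]
```

View pics/w5.png

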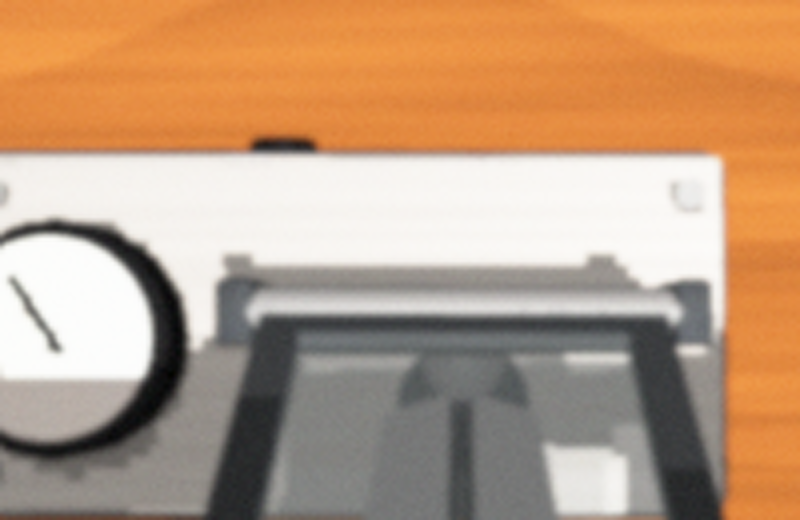

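```bash
python3 - <<'E'
from rig import robot
from h import *
p,R=pose(4.5,222.5,72)
h=robot.move_linear(p,velocity=.01,frame=R,threshold=12); s=robot.get_state()
print(h,where(s),np.round(RZ.T@s["force"],2),round(s["time"],2))
E
```

```text
True [ 2.20e+00 -1.00e-01  2.21e+02] [-2.46 -0.41  1.11] 12.99
```

It's a firm stop: over 12 N gained only 0.3 mm. Drawing back so the guard slides down and shuts.

```bash
python3 - <<'E'
from rig import robot
from h import *
def go(x,z,th,v,thr=None):
    p,R=pose(x,z,th); h=robot.move_linear(p,velocity=v,frame=R,threshold=thr); s=robot.get_state()
    print((x,z,th),h,where(s),np.round(RZ.T@s["force"],2),round(s["time"],2)); return h
go(-30,223,72,.04); go(-85,226,72,.06); go(-100,300,72,.12)
R=np.array([[1,0,0],[0,-1,0],[0,0,-1.]])
robot.move_ptp((.46,-.20,.36),R); robot.pause(.5)
ci=robot.camera_info("wrist");f=robot.grab_frame("wrist")[:,:,::-1];cv2.imwrite("pics/wrist6.png",f)
cv2.imwrite("pics/w6.png",cv2.resize(f[0:120,175:335],None,fx=5,fy=5,interpolation=cv2.INTER_CUBIC))
g=robot.grab_frame("scene")[:,:,::-1];cv2.imwrite("pics/scene6.png",g)
print(robot.get_state()["time"], robot.get_state()["ee_pos"])
for nm,l in (("on ball",9),("off ball",-9)): print(nm,proj(ci,ORG+RZ@np.array([l,0,224.4])/1e3), )
E
```

```text
(-30, 223, 72) False [-29.9   0.  223. ] [-0.74 -0.27  0.31] 13.95
(-85, 226, 72) False [-8.47e+01  1.00e-01  2.26e+02] [-0.31  0.66  0.27] 15.02
(-100, 300, 72) False [-1.002e+02  1.000e-01  2.993e+02] [-0.47 -0.29 -0.13] 15.8
16.9167 [ 0.4599768  -0.19994853  0.35998531]
on ball [[272.31069831  32.392668  ]]
off ball [[272.65897382  53.97551365]]
```

View pics/w6.png

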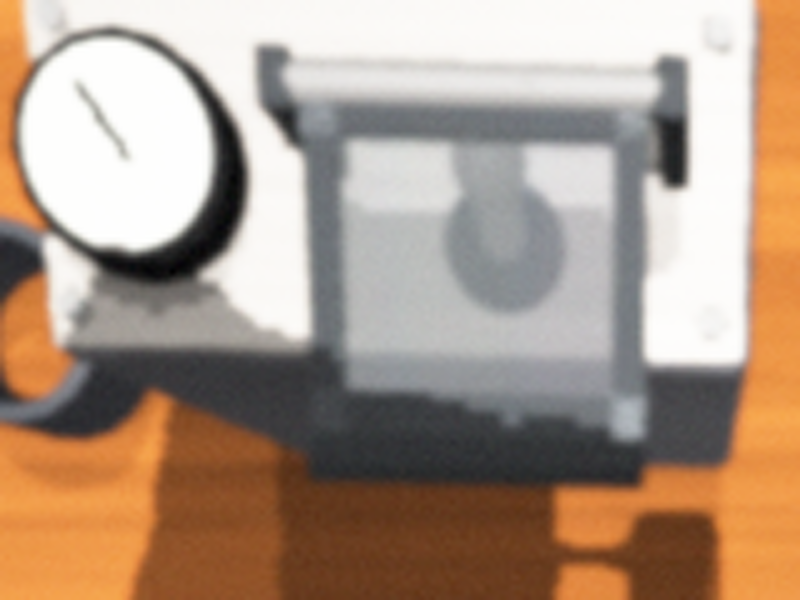

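View pics/scene6.png

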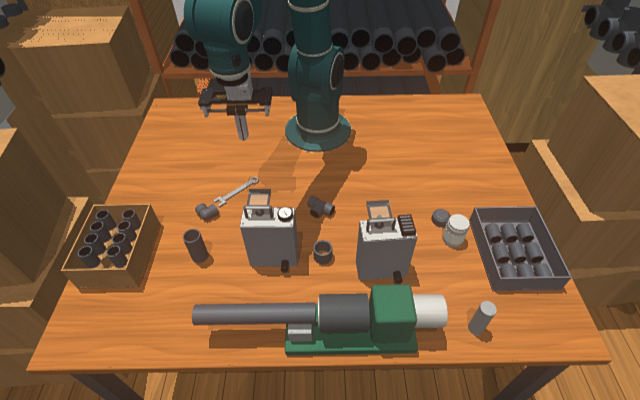

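Wrist zoom: the toggle now leans away from the robot, with its stem running from (500,240) up under the frame at (488,150). The predicted on-position is row 162. The guard's lip line, rows 478-485, is where it was when shut. In the scene view the fan and the loose items look unchanged.

```bash
python3 - <<'E'
from rig import robot
robot.sign_off()
E
```

```text
the job is handed in; nothing more can be done
```

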